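# Set the hearing-aid box to air-dry with its lid at 30 degrees

### The arm

A 6-joint arm with a two-finger parallel gripper is mounted at the origin on the work surface. World frame = base frame: x ahead of the robot, y to its left, z up, the work surface at z = 0. Lengths are in mm, angles in rad, forces in N, time in s.
With the tool pointing down it reaches from about 350 to 950 mm from the base axis. Payload 17.4 kg.
Tool frame: the origin (TCP) lies midway between the tips of the shut fingers; the grasp point (between the pads) lies 19 mm behind it; z points along the fingers, y is the line along which they close (so a half turn about z gives the same grasp; the last joint's range is limited). The gripper opens to 93 mm and grips with 3 to 60 N. Pads are 15 mm wide; open, the fingers measure 128 mm over their backs; the gripper's body (75 mm by 188 mm) begins 65 mm behind the grasp point.
Start: joints at [1.105, 0.116, 1.442, -0, 1.584, -0.038], TCP at [280.046, 614.172, 218.646] pointing down, gripper open.
Joint ranges: [-2.83, 2.83], [-0.83, 2.19], [0.07, 2.5], [-1.14, 4.28], [0.01, 3], [-2.97, 2.97]. Speed limits (rad/s): [1.89, 1.89, 2.22, 3.14, 3.14, 3.14].

### API

Orientations are given as [roll, pitch, yaw] about the fixed x, y, z axes, in that order (R = Rz(yaw) Ry(pitch) Rx(roll)).
In Python, from cell import bot, capture gives the robot as it stands.
- The arm moves only by the shell command python3 -m pendant 'ROWS'. ROWS is JSON, a list of rows, each an object of numbers: "tx", "ty", "tz": the shift along the tool's x, y, z in cm; "rx", "ry", "rz": the turn, a rotation vector about the tool's x, y, z in rad; "gripper": the opening, from 0 (shut) to 1 (fully open). In form: [{"tx": .., "ty": .., "tz": .., "rx": .., "ry": .., "rz": .., "gripper": ..}, ...]. A call has exactly 5 rows; each row shifts and turns the commanded pose from where the row before left it, along the tool's axes as they then stand; what a row does not reach is not made up. A row lasts 1/12 s, in which the tool goes at most 41.7 mm and 7.16 degrees, less where a joint would pass 70% of its speed; a pose out of reach is approached as far as the arm can. A call with a gripper value outside its range is refused whole. The fingers move at their own pace and stop on an object; the grip force is fixed at half the most. Time passes only in rows, so rows that do not move let the fingers close, or fill a call up. It gives the time, the measured TCP pose, the force, the opening and the grip force at its end, in the units of the state.
- bot.observe(): the state, without advancing time (a new reading comes with each control period).
- capture(name): name is "scene" or "top" or "wrist"; returns a dict with "image" (400x640x3 uint8, blue, green, red), "fx", "fy", "cx", "cy" (pixels), "k1" (the pictures are not rectified: a ray, as slopes to the right and down, at radius r is drawn at 1 + k1 r^2 times it, then the intrinsics apply), "world_to_cam" (4x4, takes a point from world to camera coordinates). Camera axes: x right, y up, looking along -z (the intrinsics and any distortion apply to the point x, -y, -z); pixel columns grow to the right and rows downward; lengths in mm; the calibration is good to about 2 mm. A picture is of the moment at which its call begins. There is no depth.
- bot.sign_off(): hands the job in; it is judged then, once.
The state is a dict: "time_s": time; "joint_positions": joint angles; "joint_vel": joint speeds; "effort": joint torques, N m; "tool_pos": TCP position; "tcp_rot": TCP orientation; "ft_force": force on the tool from outside, world axes, zero at the start; "ft_torque": the same for the moment, N m; "width": finger opening in mm; "finger_force": force on a finger pad.
Only numpy, scipy, OpenCV 4.12 (cv2) and the standard library are available. Lean on these libraries where they do the work, as an engineer would, in place of code of your own. Each camera call takes 0.05 s, during which the arm holds its last target. There are 200 camera calls.

### The job

Gently set the orange drying capsule upright in the empty front bay of the hearing-aid box, then lower the box's lid until it stands open at 30 degrees from shut, so that the hearing aids can air without being splashed. The friction hinge springs back a few degrees when let go, so let go, watch it for two seconds, and set it again until it stands at 30 degrees (to within about 4) by itself. Leave the cup, comb and shaver dock where they are.

Things in the scene. Friction and masses are not known exactly. Their poses are not given: they have to be found in the camera images.
- aid_box: white plastic hearing-aid box, 120 (x) x 110 (y) x 40 mm high, walls 4 mm, floor 5 mm, fixed to the grey shelf (top 30 mm above the work surface). Origin: centre of its underside; z up, x from the empty front bay towards the hinge. A cross wall, top 30 mm above the underside, stands at x = +10 to +14 mm; the rear bay behind it holds two beige hearing aids, fixed
- bay (a point): centre of the floor of the empty front bay (the side away from the hinge), 5 mm above the box's underside; the bay is 66 (x) x 102 (y) mm and 35 mm deep; axes as the box's
- lid: teal lid, a plate 120 x 110 x 5 mm. Origin: on the hinge axis, at box x +60, y 0, z +42 mm; outer face 3 mm above it. The plate runs along the lid's own -x; y is the hinge axis; z is the outer face's normal. Opening angle = angle of lid z from vertical: 0 shut, plate level on the box; it grows as the free edge rises and starts at 100 to 120 degrees, leaning back away from the box
- lid_edge (a point): middle of the lid's free edge on the outer face, 120 mm from the hinge; axes as the lid's. The friction hinge turns both ways at 1 to 2 N here and stays where left, but gives elastically: let go after a push towards shut it springs back open some 4 to 8 degrees, then stays (likewise, a little more, the other way). At 30 degrees this point is 135 mm above the work surface
- lid_ridge (a point): centre of a white grip ridge on the lid's outer face, 65 mm from the hinge: 50 mm along y, 10 mm thick along the lid's x, 18 mm tall. The outer face from 70 to 120 mm from the hinge is bare and can be pushed; the ridge can be pushed or pinched to move the lid either way
- capsule_mid (a point): orange drying capsule, an upright cylinder 34 mm across and 28 mm high, about 30 g, standing loose on the shelf beside the box; this point is its centre, 14 mm up
- capsule: the same capsule; origin at the centre of its underside
- cup: frosted cup, 72 mm across, 95 mm high, loose, leave alone; origin at the centre of its underside
- comb: black comb lying flat, 170 mm along its y, 32 mm wide, 5 mm thick, loose, leave alone; origin under its middle
- shaver_dock: white dock 60 x 75 mm with the shaver standing in it, 126 mm high in all, loose, leave alone; origin at the centre of its underside
Mind the look-alikes: they are no part of the job. Leave any green or yellow look-alike of the capsule alone.

How it is judged:
By the outcome, as a careful person would: the job done as asked, in the order asked, and still so for the second after the job is handed in, with the robot touching nothing.
It also fails if it takes over 72 s, if anything falls off the work surface, if the arm or the gripper's body presses on something with over 40 N, if the wrist force passes 120 N, or if a joint passes its speed limit or range.

## Working session

There is one attempt and no reset: what is moved stays moved. The work goes in short steps, Python scripts to look and compute and a shell command to move; the robot and the scene stay as the last step left them, time stands still between calls to the robot, and variables do not carry over. Pictures are saved under pics/ and viewed, at most 10 in all, crops included, and the job is handed in when it is done.

```bash
ls; mkdir -p pics; python3 - <<'E'
from cell import bot,capture
import cv2,pickle,numpy as np
d={n:capture(n) for n in("scene","top")}
pickle.dump(d,open('a.pkl','wb'))
for n in d: cv2.imwrite(f'pics/{n}0.png',d[n]["image"]); c=d[n]; print(n,c['fx'],c['cx'],c['cy'],c['k1'],np.round(c['world_to_cam'],3).tolist())
print(bot.observe())
E
```

```text
pics
scene 400.48345645050864 319.297314839192 195.97019890292506 -0.03422192795904588 [[0.552, 0.833, -0.019, -220.062], [-0.48, 0.337, 0.81, 209.434], [0.682, -0.438, 0.586, -1467.956], [0.0, 0.0, 0.0, 1.0]]
top 429.41751192396276 317.674621555905 197.34043766654247 -0.09879714102008666 [[-0.007, -1.0, 0.018, -82.868], [0.997, -0.006, 0.074, -548.807], [-0.073, 0.018, 0.997, -1243.195], [0.0, 0.0, 0.0, 1.0]]
{'time_s': 0.1, 'joint_positions': array([ 1.10519553e+00,  1.16431177e-01,  1.44215562e+00,  3.94532448e-05,
        1.58398633e+00, -3.78186612e-02]), 'joint_vel': array([ 0.00193234, -0.0005574 , -0.00117095,  0.00120311, -0.00077658,
       -0.00035061]), 'effort': array([ 1.61696418e-03, -7.22890019e+01, -6.23865938e+01,  7.81877409e-02,
        2.27604975e-02, -1.37349721e-04]), 'tool_pos': array([279.96142471, 614.02392867, 218.01022043]), 'tcp_rot': array([-3.14061438e+00, -7.64933221e-05,  2.71381098e+00]), 'ft_force': array([-0.77729908,  0.50968826,  0.36902692]), 'ft_torque': array([-0.03753028, -0.00684131,  0.06554551]), 'finger_force': 0.0, 'width': 92.97467454914967}
```

View pics/scene0.png

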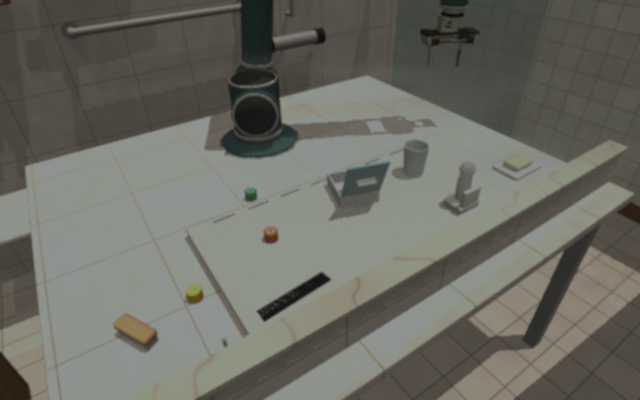

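View pics/top0.png

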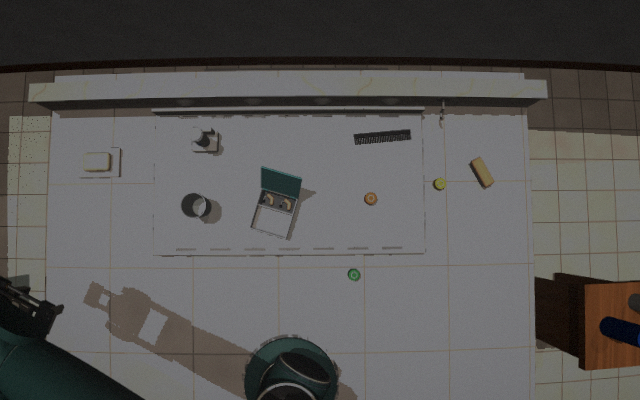

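The scene view shows the orange capsule at (271,234), the box at (357,187), the green look-alike at (251,193) and the yellow one at (194,293). The top view has the capsule at (371,198), the box around (272,210) with its lid at (281,180), the cup at (197,206), the dock at (206,140) and the comb at (382,136).

```bash
cat > h.py <<'E'
import cv2,numpy as np
def ray(c,u,v):
    W=np.array(c['world_to_cam']);x=(u-c['cx'])/c['fx'];y=(v-c['cy'])/c['fy'];a,b=x,y
    for _ in range(20):
        s=1+c['k1']*(a*a+b*b);a,b=x/s,y/s
    R=W[:3,:3];return -R.T@W[:3,3],R.T@np.array([a,-b,-1.])
def plane(c,u,v,z):
    o,d=ray(c,u,v);return o+d*(z-o[2])/d[2]
def two(c1,p1,c2,p2):
    o,d=ray(c1,*p1);q,e=ray(c2,*p2);s=np.linalg.lstsq(np.c_[d,-e],q-o,rcond=None)[0]
    a,b=o+d*s[0],q+e*s[1];return (a+b)/2,np.linalg.norm(a-b)
def proj(c,p):
    q=np.array(c['world_to_cam'])@np.r_[p,1];x,y=-q[0]/q[2],q[1]/q[2];s=1+c['k1']*(x*x+y*y)
    return c['cx']+c['fx']*x*s,c['cy']+c['fy']*y*s
def blob(im,lo,hi,minA=15):
    m=cv2.inRange(cv2.cvtColor(im,cv2.COLOR_BGR2HSV),lo,hi)
    n,_,st,ce=cv2.connectedComponentsWithStats(m)
    return m,[(st[i].tolist(),ce[i]) for i in range(1,n) if st[i][4]>=minA]
E
python3 - <<'E'
import pickle;from h import *
d=pickle.load(open('a.pkl','rb'))
for n in d:
    im=d[n]['image']
    print(n,'orange',blob(im,(3,90,60),(14,255,255))[1]); print('teal',blob(im,(75,60,20),(105,255,255),100)[1])
t=d['top'];print('caps',plane(t,371,198,58))
a=cv2.resize(t['image'][150:260,225:325],None,fx=5,fy=5,interpolation=cv2.INTER_CUBIC)
b=cv2.resize(d['scene']['image'][150:220,315:395],None,fx=5,fy=5,interpolation=cv2.INTER_CUBIC)
o=np.zeros((550,800+100,3),np.uint8);o[:,:500]=a;o[:350,500:900]=b
cv2.imwrite('pics/crop1.png',cv2.convertScaleAbs(o[:,:],alpha=1.6)[:, :900]);x=cv2.imread('pics/crop1.png');cv2.imwrite('pics/crop1.png',cv2.resize(x,(800,489)))
E
```

```text
scene orange [([264, 227, 13, 16, 146], array([270.47260274, 235.39041096]))]
teal [([242, 0, 30, 55, 1481], array([256.6144497 ,  25.54557731])), ([442, 0, 26, 5, 106], array([454.6509434 ,   1.63207547])), ([230, 82, 48, 22, 345], array([256.22898551,  91.46956522])), ([223, 131, 71, 25, 844], array([254.99407583, 145.51066351]))]
top orange [([471, 162, 8, 12, 18], array([474.61111111, 167.38888889])), ([585, 282, 55, 88, 3612], array([608.67220377, 325.13538206]))]
teal [([261, 166, 41, 33, 817], array([280.40146879, 182.05997552])), ([0, 326, 116, 74, 4448], array([ 38.80395683, 373.78147482])), ([245, 338, 92, 62, 1484], array([287.90566038, 362.56132075])), ([277, 360, 51, 28, 126], array([299.96825397, 376.73015873])), ([268, 364, 35, 22, 196], array([281.2755102 , 374.99489796]))]
caps [ 542.71304943 -238.74392525   58.        ]
```

View pics/crop1.png

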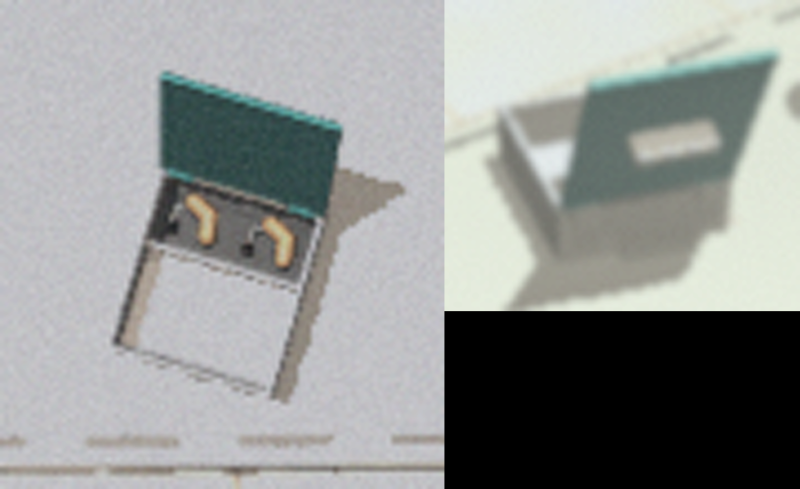

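The crop shows the box's open front rim corners at (115,345) and (278,398), the hinge line at (163,175)–(323,215), and the lid's free edge at (163,73)–(342,128). The ridge is on the lid's far side in the right-hand view.

```bash
python3 - <<'E'
import pickle;from h import *
d=pickle.load(open('a.pkl','rb'));t=d['top'];s=d['scene']
f=lambda u,v:(225+u/4.444,150+v/4.444)
g=lambda u,v:(315+(u-444.4)/4.444,150+v/4.444)
P=[plane(t,*f(*p),70) for p in((115,345),(278,398))];Q=[plane(t,*f(*p),72) for p in((163,175),(323,215))]
print(np.round(P,1),np.round(Q,1))
F=(P[0]+P[1])/2;H=(Q[0]+Q[1])/2
print('widths',np.linalg.norm(P[0]-P[1]),np.linalg.norm(Q[0]-Q[1]),'len',np.linalg.norm((F-H)[:2]))
x=H-F;print('yaw',np.arctan2(x[1],x[0]), [np.arctan2(-(a[0][0]-a[1][0])*-1*-1,(a[0][1]-a[1][1])) for a in(P,Q)],'ctr',(F+H)/2)
for a,b in(((163,73),(588,88)),((342,128),(775,55))): pass
for a in((163,73),(342,128)):
  for b in((590,85),(775,55)): print(a,b,two(t,f(*a),s,g(*b)))
im=t['image'][185:212,358:385];m=cv2.inRange(cv2.cvtColor(im,cv2.COLOR_BGR2HSV),(0,50,50),(25,255,255));M=cv2.moments(m,True);u,v=358+M['m10']/M['m00'],185+M['m01']/M['m00'];print(M['m00'],u,v,plane(t,u,v,56),plane(t,u,v,58),two(t,(u,v),s,(270.5,235)),plane(s,270.5,235.4,46))
E
```

```text
[[ 4.603e+02  1.031e+02  7.000e+01]
 [ 4.262e+02 -1.000e-01  7.000e+01]] [[568.   72.6  72. ]
 [541.9 -29.1  72. ]]
widths 108.65590325964467 104.9871511071217 len 115.60067171977322
yaw -0.2602741233881279 [np.float64(-0.3186948961438516), np.float64(-0.2513619284563531)] ctr [499.08570183  36.6259954   71.        ]
(163, 73) (590, 85) (array([591.29261872,  18.21336812, 175.42716351]), np.float64(99.96161934993142))
(163, 73) (775, 55) (array([617.80119546,  61.13880564, 181.99439061]), np.float64(1.7146559622576607))
(342, 128) (590, 85) (array([585.51228755, -41.72436547, 183.39345236]), np.float64(4.092462060625604))
(342, 128) (775, 55) (array([615.73495755,  -5.91965584, 203.07298548]), np.float64(100.93700563596079))
112.0 370.13392857142856 198.0 [ 542.87073293 -236.52987049   56.        ] [ 542.72806445 -236.24686863   58.        ] (array([ 543.86029394, -237.43289655,   45.91390499]), np.float64(1.174309574574179)) [ 545.5737742  -237.66457562   46.        ]
```

```bash
python3 -m pendant '[{"rz":-0.074},{"rz":-0.074},{"tx":-2.12,"ty":-3.24},{"tx":-2.12,"ty":-3.24},{"tx":-2.12,"ty":-3.24}]' >/dev/null
python3 -m pendant '[{"tx":-2.12,"ty":-3.24},{"tx":-2.12,"ty":-3.24},{"tx":-2.12,"ty":-3.24},{"tx":-2.12,"ty":-3.24},{"tx":-2.12,"ty":-3.24}]' >/dev/null
python3 -m pendant '[{"tx":-2.12,"ty":-3.24},{"tx":-2.12,"ty":-3.24},{"tx":-2.12,"ty":-3.24},{"tx":-2.12,"ty":-3.24},{"tx":-2.12,"ty":-3.24}]' 
cat > w.py <<'E'
import sys,pickle;from h import *;from cell import bot,capture
c=capture('wrist');pickle.dump(c,open(sys.argv[1]+'.pkl','wb'));cv2.imwrite(f'pics/{sys.argv[1]}.png',c['image'])
o=bot.observe();print(o['time_s'],o['tool_pos'].round(1),o['tcp_rot'].round(3),o['joint_positions'].round(2),o['width'].round(1),o['ft_force'].round(1))
E
python3 w.py w1
```

```text
invalid input
invalid input
invalid input
Traceback (most recent call last):
  File "w.py", line 3, in <module>
    o=bot.observe();print(o['time_s'],o['tool_pos'].round(1),o['tcp_rot'].round(3),o['joint_positions'].round(2),o['width'].round(1),o['ft_force'].round(1))
                                                                                                                 ^^^^^^^^^^^^^^^^
AttributeError: 'float' object has no attribute 'round'
```

View pics/w1.png

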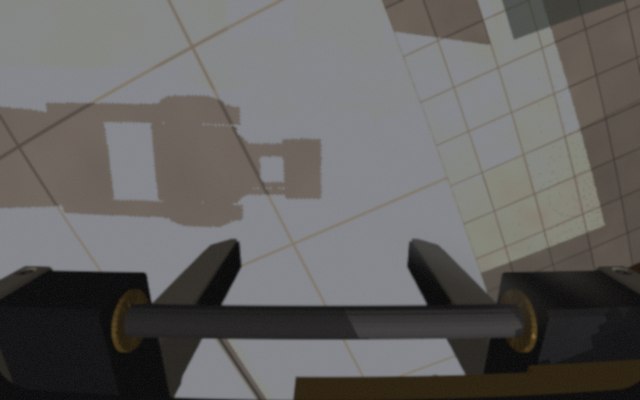

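The moves were refused, so all seven keys are probably needed in each row. The wrist picture shows the fingers at (215,300) and (440,300) over bare surface, still at the start pose. I'll retry one call with full rows.

```bash
sed -i "s/o\['width'\].round(1)/o['width']/" w.py; python3 -m pendant '[{"tx":0,"ty":0,"tz":0,"rx":0,"ry":0,"rz":-0.074,"gripper":1},{"tx":0,"ty":0,"tz":0,"rx":0,"ry":0,"rz":-0.074,"gripper":1},{"tx":-2.12,"ty":-3.24,"tz":0,"rx":0,"ry":0,"rz":0,"gripper":1},{"tx":-2.12,"ty":-3.24,"tz":0,"rx":0,"ry":0,"rz":0,"gripper":1},{"tx":-2.12,"ty":-3.24,"tz":0,"rx":0,"ry":0,"rz":0,"gripper":1}]'
```

```text
time_s: 0.57
tool_pos: [314.2, 501.9, 217.8]
tcp_rot: [-3.14, -0.0, 2.863]
ft_force: [1.7, -0.3, 0.7]
width: 92.8
finger_force: 0.0
```

```bash
R='x'; python3 -m pendant '[{"tx":-2.12,"ty":-3.24,"tz":0,"rx":0,"ry":0,"rz":0,"gripper":1},{"tx":-2.12,"ty":-3.24,"tz":0,"rx":0,"ry":0,"rz":0,"gripper":1},{"tx":-2.12,"ty":-3.24,"tz":0,"rx":0,"ry":0,"rz":0,"gripper":1},{"tx":-2.12,"ty":-3.24,"tz":0,"rx":0,"ry":0,"rz":0,"gripper":1},{"tx":-2.12,"ty":-3.24,"tz":0,"rx":0,"ry":0,"rz":0,"gripper":1}]' | head -2
python3 -m pendant '[{"tx":-2.12,"ty":-3.24,"tz":0,"rx":0,"ry":0,"rz":0,"gripper":1},{"tx":-2.12,"ty":-3.24,"tz":0,"rx":0,"ry":0,"rz":0,"gripper":1},{"tx":-2.12,"ty":-3.24,"tz":0,"rx":0,"ry":0,"rz":0,"gripper":1},{"tx":-2.12,"ty":-3.24,"tz":0,"rx":0,"ry":0,"rz":0,"gripper":1},{"tx":-2.12,"ty":-3.24,"tz":0,"rx":0,"ry":0,"rz":0,"gripper":1}]' | head -2
python3 w.py w2
python3 -m pendant '[{"tx":-2.12,"ty":-3.24,"tz":0,"rx":0,"ry":0,"rz":0,"gripper":0.7},{"tx":-2.12,"ty":-3.24,"tz":0,"rx":0,"ry":0,"rz":0,"gripper":0.7},{"tx":-2.12,"ty":-3.24,"tz":0,"rx":0,"ry":0,"rz":0,"gripper":0.7},{"tx":-2.12,"ty":-3.24,"tz":0,"rx":0,"ry":0,"rz":0,"gripper":0.7},{"tx":-2.12,"ty":-3.24,"tz":0,"rx":0,"ry":0,"rz":0,"gripper":0.7}]' | head -2
python3 -m pendant '[{"tx":-2.12,"ty":-3.24,"tz":0,"rx":0,"ry":0,"rz":0,"gripper":0.7},{"tx":-2.12,"ty":-3.24,"tz":0,"rx":0,"ry":0,"rz":0,"gripper":0.7},{"tx":-2.12,"ty":-3.24,"tz":0,"rx":0,"ry":0,"rz":0,"gripper":0.7},{"tx":-2.12,"ty":-3.24,"tz":0,"rx":0,"ry":0,"rz":0,"gripper":0.7},{"tx":0,"ty":0,"tz":0,"rx":0,"ry":0,"rz":0,"gripper":0.7}]'
python3 w.py w3
python3 - <<'E'
import pickle;from h import *
for n in('w2','w3'):
    c=pickle.load(open(n+'.pkl','rb'));o,e=ray(c,320,200);print(n,o.round(1),(e/np.linalg.norm(e)).round(3))
    m,b=blob(c['image'],(0,70,50),(20,255,255),150);print(b)
    for st,ce in b: print(plane(c,*ce,57.))
E
python3 - <<'E'
import cv2
a=[cv2.imread(f'pics/{n}.png') for n in('w2','w3')]
cv2.imwrite('pics/w23.png',cv2.convertScaleAbs(cv2.vconcat([cv2.resize(i,(480,300)) for i in a]),alpha=1.4))
E
```

```text
time_s: 0.98
tool_pos: [371.4, 316.5, 218.5]
time_s: 1.4
tool_pos: [428.6, 131.4, 218.7]
1.45 [430.2 126.3 218.7] [-3.140e+00  1.000e-03  2.859e+00] [ 0.23 -0.39  1.9  -0.    1.64 -1.06] 92.91753662638598 [ 0.7 -0.7 -0.1]
time_s: 1.87
tool_pos: [485.8, -53.7, 218.7]
time_s: 2.28
tool_pos: [532.1, -204.6, 217.5]
tcp_rot: [-3.141, -0.001, 2.858]
ft_force: [0.1, 0.5, -0.0]
width: 65.0
finger_force: 0.0
2.3333 [ 531.6 -202.2  217.6] [-3.142e+00 -2.000e-03  2.859e+00] [-0.41 -0.11  1.67 -0.    1.58 -1.7 ] 65.01443723491757 [-1.1 -0.1 -0.1]
w2 [354.9 153.7 384.4] [ 0.251 -0.084 -0.964]
[([230, 283, 24, 24, 221], array([240.81900452, 294.38914027])), ([275, 284, 23, 23, 210], array([284.81904762, 295.17142857])), ([503, 290, 35, 62, 635], array([524.73385827, 315.39055118])), ([111, 294, 17, 58, 388], array([117.24742268, 325.08505155])), ([295, 361, 345, 38, 6322], array([472.89370452, 382.92913635]))]
[522.26682478   7.08554479  57.        ]
[536.85213094  55.28711507  57.        ]
[644.77047912 320.3515225   57.        ]
[ 522.59988831 -154.3461171    57.        ]
[727.77887877 245.70910281  57.        ]
w3 [ 458.9 -182.   383.2] [ 0.248 -0.085 -0.965]
[([509, 111, 20, 31, 206], array([516.79126214, 129.32524272])), ([554, 113, 22, 31, 255], array([560.74509804, 128.39215686])), ([282, 185, 32, 36, 623], array([298.06902087, 201.2905297 ])), ([461, 292, 17, 62, 406], array([470.55172414, 323.52216749])), ([171, 294, 15, 60, 382], array([176.2565445 , 325.43717277])), ([224, 364, 391, 35, 8007], array([426.29699013, 383.94292494]))]
[527.60543942  -1.88886837  57.        ]
[538.8416424   42.96075879  57.        ]
[ 537.83850649 -233.04801506   57.        ]
[738.13452561 -82.53169359  57.        ]
[ 643.13252573 -418.61815233   57.        ]
[ 812.05300346 -149.93717851   57.        ]
```

View pics/w23.png

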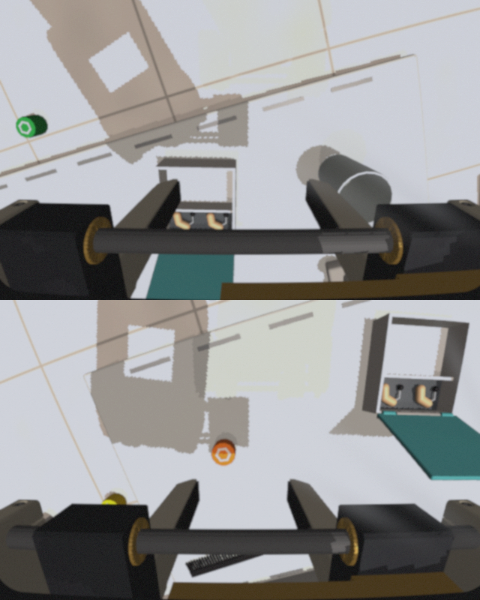

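The top half shows the box's front rim at (157,158)–(237,160) between the fingers. The bottom half shows the orange capsule at (223,453), with the box upper right (bay corners (385,315), (469,322)) and its lid below. Next I measure the box from this and move over the capsule.

```bash
python3 - <<'E'
import pickle;from h import *
k=4/3
for n,oy,ps in(('w3',300,((385,315),(469,322),(381,412),(455,418))),('w2',0,((157,158),(237,160)))):
    c=pickle.load(open(n+'.pkl','rb'))
    for u,v in ps: print(n,plane(c,u*k,(v-oy)*k,70).round(1))
E
python3 -m pendant '[{"tx":-0.94,"ty":-1.46,"tz":1.5,"rx":0,"ry":0,"rz":0,"gripper":0.7},{"tx":-0.94,"ty":-1.46,"tz":2.5,"rx":0,"ry":0,"rz":0,"gripper":0.7},{"tx":0,"ty":0,"tz":2.5,"rx":0,"ry":0,"rz":0,"gripper":0.7},{"tx":0,"ty":0,"tz":2.5,"rx":0,"ry":0,"rz":0,"gripper":0.7},{"tx":0,"ty":0,"tz":0,"rx":0,"ry":0,"rz":0,"gripper":0.7}]'|head -2
python3 w.py w4
python3 - <<'E'
import pickle;from h import *
c=pickle.load(open('w4.pkl','rb'));m,b=blob(c['image'],(0,70,50),(20,255,255),150)
for st,ce in b: print(st,plane(c,*ce,50.).round(1))
E
```

```text
w3 [428.3   2.3  70. ]
w3 [461.3 107.5  70. ]
w3 [541.6 -20.2  70. ]
w3 [577.2  79.   70. ]
w2 [416.3  15.4  70. ]
w2 [448.9 118.6  70. ]
time_s: 2.75
tool_pos: [539.6, -231.3, 123.6]
2.8 [ 540.4 -231.7  126.6] [ 3.141 -0.004  2.862] [-0.45 -0.03  1.74  0.    1.43 -1.74] 65.49759612206195 [-0.6 -0.2 -0.4]
[296, 193, 45, 49, 1214] [ 539.3 -234.5   50. ]
[309, 214, 19, 18, 261] [ 544.4 -236.1   50. ]
[171, 293, 15, 61, 402] [ 600.6 -380.6   50. ]
[461, 292, 17, 62, 445] [ 671.5 -134.9   50. ]
[225, 363, 392, 37, 7544] [ 724.6 -183.5   50. ]
```

View pics/w4.png

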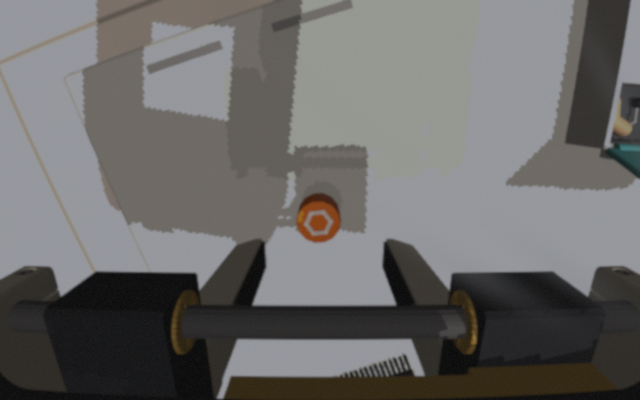

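The wrist picture shows the capsule's top hexagon at (319,222), centred between the finger tips at (255,245) and (395,245). The capsule works out at about (541.5, -235). I'll go down, grip it and lift.

```bash

python3 -m pendant '[{"tx":-0.22,"ty":-0.3,"tz":2.5,"rx":0,"ry":0,"rz":0,"gripper":0.7},{"tx":0,"ty":0,"tz":2.5,"rx":0,"ry":0,"rz":0,"gripper":0.7},{"tx":0,"ty":0,"tz":2.5,"rx":0,"ry":0,"rz":0,"gripper":0.7},{"tx":0,"ty":0,"tz":1.0,"rx":0,"ry":0,"rz":0,"gripper":0.7},{"tx":0,"ty":0,"tz":0.6,"rx":0,"ry":0,"rz":0,"gripper":0.7}]'
python3 -m pendant '[{"tx":0,"ty":0,"tz":0,"rx":0,"ry":0,"rz":0,"gripper":0.7},{"tx":0,"ty":0,"tz":0,"rx":0,"ry":0,"rz":0,"gripper":0.3},{"tx":0,"ty":0,"tz":0,"rx":0,"ry":0,"rz":0,"gripper":0.3},{"tx":0,"ty":0,"tz":0,"rx":0,"ry":0,"rz":0,"gripper":0.3},{"tx":0,"ty":0,"tz":0,"rx":0,"ry":0,"rz":0,"gripper":0.3}]'
```

```text
time_s: 3.22
tool_pos: [542.9, -236.0, 37.9]
tcp_rot: [3.142, -0.0, 2.862]
ft_force: [-0.3, -0.1, 0.3]
width: 64.9
finger_force: 0.0
time_s: 3.63
tool_pos: [543.1, -236.6, 38.7]
tcp_rot: [-3.141, 0.001, 2.862]
ft_force: [0.5, 0.2, 0.2]
width: 42.8
finger_force: 0.0
```

```bash

python3 -m pendant '[{"tx":0,"ty":0,"tz":0.4,"rx":0,"ry":0,"rz":0,"gripper":0.45},{"tx":0,"ty":0,"tz":0,"rx":0,"ry":0,"rz":0,"gripper":0.25},{"tx":0,"ty":0,"tz":0,"rx":0,"ry":0,"rz":0,"gripper":0.25},{"tx":0,"ty":0,"tz":0,"rx":0,"ry":0,"rz":0,"gripper":0.25},{"tx":0,"ty":0,"tz":0,"rx":0,"ry":0,"rz":0,"gripper":0.25}]'
python3 -m pendant '[{"tx":0,"ty":0,"tz":0,"rx":0,"ry":0,"rz":0,"gripper":0.25},{"tx":0,"ty":0,"tz":-0.3,"rx":0,"ry":0,"rz":0,"gripper":0.25},{"tx":0,"ty":0,"tz":-1.5,"rx":0,"ry":0,"rz":0,"gripper":0.25},{"tx":0,"ty":0,"tz":-2.5,"rx":0,"ry":0,"rz":0,"gripper":0.25},{"tx":0,"ty":0,"tz":-2.5,"rx":0,"ry":0,"rz":0,"gripper":0.25}]'
```

```text
time_s: 4.05
tool_pos: [542.7, -236.4, 33.6]
tcp_rot: [3.142, -0.0, 2.862]
ft_force: [0.6, -0.4, -0.2]
width: 33.3
finger_force: 30.0
time_s: 4.47
tool_pos: [542.3, -236.2, 102.1]
tcp_rot: [3.141, -0.001, 2.862]
ft_force: [1.1, -0.4, -1.0]
width: 33.6
finger_force: 30.0
```

```bash

python3 -m pendant '[{"tx":1.17,"ty":2.53,"tz":-1.6,"rx":0,"ry":0,"rz":0,"gripper":0.25},{"tx":1.17,"ty":2.53,"tz":-1.6,"rx":0,"ry":0,"rz":0,"gripper":0.25},{"tx":1.17,"ty":2.53,"tz":-1.6,"rx":0,"ry":0,"rz":0,"gripper":0.25},{"tx":1.17,"ty":2.53,"tz":-1.6,"rx":0,"ry":0,"rz":0,"gripper":0.25},{"tx":1.17,"ty":2.53,"tz":-1.6,"rx":0,"ry":0,"rz":0,"gripper":0.25}]'|head -2
python3 -m pendant '[{"tx":1.17,"ty":2.53,"tz":-0.4,"rx":0,"ry":0,"rz":0,"gripper":0.25},{"tx":1.17,"ty":2.53,"tz":-0.4,"rx":0,"ry":0,"rz":0,"gripper":0.25},{"tx":1.17,"ty":2.53,"tz":-0.4,"rx":0,"ry":0,"rz":0,"gripper":0.25},{"tx":1.17,"ty":2.53,"tz":-0.4,"rx":0,"ry":0,"rz":0,"gripper":0.25},{"tx":1.17,"ty":2.53,"tz":-0.4,"rx":0,"ry":0,"rz":0,"gripper":0.25}]'|head -2
python3 -m pendant '[{"tx":0,"ty":0,"tz":0,"rx":0,"ry":0,"rz":0,"gripper":0.25},{"tx":0,"ty":0,"tz":0,"rx":0,"ry":0,"rz":0,"gripper":0.25},{"tx":0,"ty":0,"tz":0,"rx":0,"ry":0,"rz":0,"gripper":0.25},{"tx":0,"ty":0,"tz":0,"rx":0,"ry":0,"rz":0,"gripper":0.25},{"tx":0,"ty":0,"tz":0,"rx":0,"ry":0,"rz":0,"gripper":0.25}]'|head -2
python3 w.py w5; python3 -c "
import cv2;a=cv2.imread('pics/w5.png');cv2.imwrite('pics/w5c.png',cv2.resize(cv2.convertScaleAbs(a,alpha=1.4),(800,500)))"
```

```text
time_s: 4.88
tool_pos: [521.0, -97.6, 182.8]
time_s: 5.3
tool_pos: [499.7, 40.2, 202.3]
time_s: 5.72
tool_pos: [500.2, 38.2, 201.4]
5.7667 [500.3  38.3 201.5] [-3.141 -0.     2.861] [ 0.03 -0.26  1.83 -0.    1.58 -1.26] 33.5116635346332 [ 0.8  0.5 -0.7]
```

View pics/w5c.png

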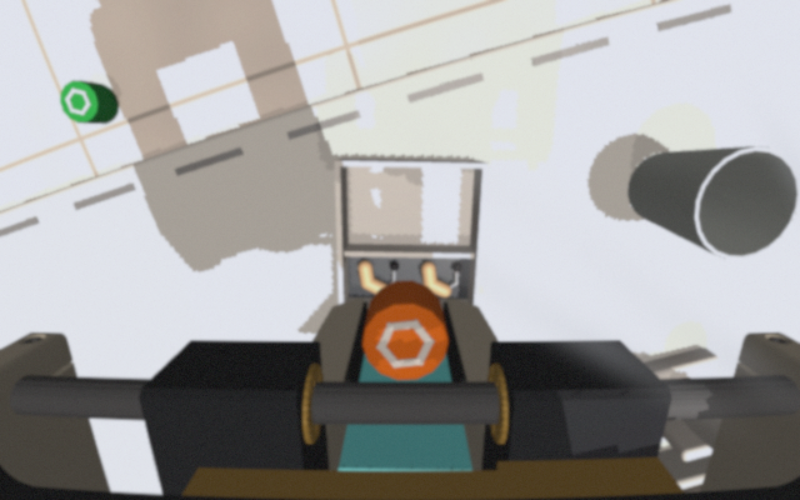

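The capsule is held upright at (405,340). The box's front rim runs from (340,163) to (483,166) and the cross wall from (345,253) to (474,257). The cup is well to the right at (745,200).

```bash
python3 - <<'E'
import pickle;from h import *
c=pickle.load(open('w5.pkl','rb'));f=lambda u,v,z:plane(c,u/1.25,v/1.25,z)
A,B=f(340,162,70),f(484,165,70);C,D=f(345,252,60),f(474,256,60)
# inner bay front edge at rim and inside side walls
E,F=f(345,168,70),f(478,170,70)
for p,q in((A,B),(C,D),(E,F)): print(p.round(1),q.round(1),((p+q)/2).round(1),np.linalg.norm(p-q).round(1),'yaw',-np.arctan2((q-p)[0],(q-p)[1]))
x=(C+D)/2-(A+B)/2;print('yaw',np.arctan2(x[1],x[0]),np.linalg.norm(x[:2]))
for y in(-.28,-.3):
    print(y,'bay from front',(A+B)/2+37*np.array([np.cos(y),np.sin(y),0]),'from wall',(C+D)/2-35*np.array([np.cos(y),np.sin(y),0]))
# fit check: predicted capsule centre in view
print(proj(c,[500.3,38.3,203]))
E
```

```text
[429.3  11.8  70. ] [459.9 110.1  70. ] [444.6  60.9  70. ] 102.9 yaw -0.30143473173356927
[495.9  -8.   60. ] [527.1  88.2  60. ] [511.5  40.1  60. ] 101.1 yaw -0.3136724380443973
[434.3  13.9  70. ] [462.1 105.1  70. ] [448.2  59.5  70. ] 95.3 yaw -0.29584380487739786
yaw -0.30203240904533407 70.06458223498865
-0.28 bay from front [480.16360838  50.69734776  70.        ] from wall [477.86064857  49.75345768  60.        ]
-0.3 bay from front [479.95200726  49.98825911  70.        ] from wall [478.06081179  50.42421721  60.        ]
(np.float64(321.96322384429345), np.float64(256.30748932843244))
```

```bash
python3 - <<'E'
import pickle;from h import *
c=pickle.load(open('w5.pkl','rb'))
print(proj(c,[500.3,38.3,226]),'seen hexagon 324,274')
g=cv2.cvtColor(c['image'],cv2.COLOR_BGR2GRAY)
for v in(126,129,132,135,160,190,203): print(v,g[v,260:285].tolist(),g[v,372:395].tolist())
print('col320',g[120:140,320].tolist(), 'col 320',g[194:212,320].tolist())
E
```

```text
(np.float64(321.7108150324964), np.float64(276.7449831379065)) seen hexagon 324,274
126 [102, 103, 102, 102, 102, 104, 102, 105, 103, 101, 100, 99, 97, 92, 90, 89, 88, 89, 91, 93, 94, 92, 91, 91, 91] [117, 113, 119, 132, 140, 138, 137, 146, 154, 156, 157, 159, 161, 160, 160, 161, 161, 161, 160, 160, 161, 161, 160]
129 [108, 104, 103, 102, 102, 104, 104, 109, 114, 117, 116, 115, 117, 126, 138, 146, 148, 149, 148, 151, 149, 148, 148, 150, 149] [109, 107, 105, 103, 103, 102, 103, 103, 106, 110, 112, 116, 120, 127, 134, 143, 149, 154, 155, 160, 161, 162, 161]
132 [110, 105, 102, 103, 102, 104, 106, 111, 117, 122, 120, 118, 115, 115, 124, 136, 143, 146, 151, 155, 157, 157, 158, 157, 157] [160, 159, 160, 159, 160, 159, 160, 160, 159, 159, 160, 159, 159, 159, 161, 160, 160, 160, 161, 162, 161, 162, 163]
135 [113, 108, 108, 107, 105, 106, 109, 114, 117, 120, 120, 110, 90, 70, 64, 64, 73, 91, 111, 126, 134, 137, 138, 138, 139] [136, 137, 137, 136, 135, 136, 129, 120, 110, 107, 106, 107, 115, 130, 149, 158, 160, 162, 161, 162, 163, 162, 161]
160 [115, 115, 114, 115, 115, 115, 116, 117, 126, 13
[... 151 characters left out ...]
 160, 161, 161, 162, 160, 163]
190 [118, 116, 116, 118, 119, 119, 115, 116, 120, 127, 134, 134, 130, 109, 78, 59, 55, 62, 82, 102, 115, 118, 118, 118, 119] [120, 119, 117, 110, 88, 68, 59, 58, 62, 88, 125, 149, 160, 161, 162, 161, 162, 162, 163, 161, 162, 162, 163]
203 [163, 162, 163, 160, 152, 138, 123, 118, 119, 124, 134, 136, 131, 114, 99, 104, 122, 130, 131, 132, 134, 134, 135, 133, 134] [139, 139, 139, 136, 128, 121, 112, 99, 97, 122, 148, 160, 161, 161, 161, 161, 160, 162, 161, 162, 162, 162, 162]
col320 [161, 161, 160, 152, 136, 114, 94, 87, 99, 128, 153, 161, 157, 149, 134, 125, 122, 122, 122, 125] col 320 [113, 99, 80, 71, 68, 67, 77, 98, 120, 132, 132, 118, 100, 89, 83, 80, 78, 77]
```

```bash
python3 - <<'E'
import pickle;from h import *
c=pickle.load(open('w5.pkl','rb'));f=lambda u,v,z=70:plane(c,u,v,z)
y=-.3;R=np.array([[np.cos(y),np.sin(y)],[-np.sin(y),np.cos(y)]])
for n,p in dict(L135=f(271.5,135),L160=f(272.5,160),R160=f(383.2,160),L190=f(273.5,190),R190=f(381.8,190),front_o=f(328,128.7),front_i=f(328,133.5),wall=f(328,202,60)).items(): print(n,p.round(1),(R@p[:2]).round(1))
E
```

```text
L135 [433.7   9.9  70. ] [411.4 137.6]
L160 [455.3   3.6  70. ] [433.9 138. ]
R160 [483.4 100.7  70. ] [432.  239.1]
L190 [482.3  -4.4  70. ] [462.1 138.3]
R190 [510.5  93.   70. ] [460.2 239.7]
front_o [442.5  60.   70. ] [405.  188.1]
front_i [446.6  58.8  70. ] [409.3 188.1]
wall [510.4  40.7  60. ] [475.6 189.7]
```

```bash

python3 -m pendant '[{"tx":1.2,"ty":0.19,"tz":1,"rx":0,"ry":0,"rz":0.018,"gripper":0.25},{"tx":1.2,"ty":0.19,"tz":2,"rx":0,"ry":0,"rz":0,"gripper":0.25},{"tx":0,"ty":0,"tz":3,"rx":0,"ry":0,"rz":0,"gripper":0.25},{"tx":0,"ty":0,"tz":3,"rx":0,"ry":0,"rz":0,"gripper":0.25},{"tx":0,"ty":0,"tz":2,"rx":0,"ry":0,"rz":0,"gripper":0.25}]'
python3 -m pendant '[{"tx":0,"ty":0,"tz":2,"rx":0,"ry":0,"rz":0,"gripper":0.25},{"tx":0,"ty":0,"tz":1.5,"rx":0,"ry":0,"rz":0,"gripper":0.25},{"tx":0,"ty":0,"tz":0.8,"rx":0,"ry":0,"rz":0,"gripper":0.25},{"tx":0,"ty":0,"tz":0.4,"rx":0,"ry":0,"rz":0,"gripper":0.25},{"tx":0,"ty":0,"tz":0,"rx":0,"ry":0,"rz":0,"gripper":0.25}]'
```

```text
time_s: 6.18
tool_pos: [477.4, 49.0, 89.0]
tcp_rot: [-3.141, -0.002, 2.843]
ft_force: [0.2, 0.7, -1.1]
width: 33.3
finger_force: 30.0
time_s: 6.6
tool_pos: [478.2, 49.2, 44.3]
tcp_rot: [-3.141, -0.001, 2.843]
ft_force: [-0.6, 0.5, -0.3]
width: 33.3
finger_force: 30.0
```

Descend gently by small steps, watching the force.

```bash

python3 -m pendant '[{"tx":0,"ty":0,"tz":0.15,"rx":0,"ry":0,"rz":0,"gripper":0.25},{"tx":0,"ty":0,"tz":0.15,"rx":0,"ry":0,"rz":0,"gripper":0.25},{"tx":0,"ty":0,"tz":0.05,"rx":0,"ry":0,"rz":0,"gripper":0.25},{"tx":0,"ty":0,"tz":0,"rx":0,"ry":0,"rz":0,"gripper":0.25},{"tx":0,"ty":0,"tz":0,"rx":0,"ry":0,"rz":0,"gripper":0.25}]'
python3 -m pendant '[{"tx":0,"ty":0,"tz":0.05,"rx":0,"ry":0,"rz":0,"gripper":0.25},{"tx":0,"ty":0,"tz":0.05,"rx":0,"ry":0,"rz":0,"gripper":0.25},{"tx":0,"ty":0,"tz":0,"rx":0,"ry":0,"rz":0,"gripper":0.25},{"tx":0,"ty":0,"tz":0,"rx":0,"ry":0,"rz":0,"gripper":0.25},{"tx":0,"ty":0,"tz":0,"rx":0,"ry":0,"rz":0,"gripper":0.25}]'
```

```text
time_s: 7.02
tool_pos: [478.4, 49.5, 41.5]
tcp_rot: [3.141, 0.0, 2.844]
ft_force: [0.4, 0.3, -0.5]
width: 33.4
finger_force: 30.0
time_s: 7.43
tool_pos: [478.3, 49.5, 40.2]
tcp_rot: [3.142, 0.0, 2.844]
ft_force: [0.4, 0.7, -0.6]
width: 33.5
finger_force: 30.0
```

```bash

python3 -m pendant '[{"tx":0,"ty":0,"tz":0.05,"rx":0,"ry":0,"rz":0,"gripper":0.25},{"tx":0,"ty":0,"tz":0.05,"rx":0,"ry":0,"rz":0,"gripper":0.25},{"tx":0,"ty":0,"tz":0,"rx":0,"ry":0,"rz":0,"gripper":0.25},{"tx":0,"ty":0,"tz":0,"rx":0,"ry":0,"rz":0,"gripper":0.25},{"tx":0,"ty":0,"tz":0,"rx":0,"ry":0,"rz":0,"gripper":0.25}]'
python3 -m pendant '[{"tx":0,"ty":0,"tz":0.04,"rx":0,"ry":0,"rz":0,"gripper":0.25},{"tx":0,"ty":0,"tz":0,"rx":0,"ry":0,"rz":0,"gripper":0.25},{"tx":0,"ty":0,"tz":0,"rx":0,"ry":0,"rz":0,"gripper":0.25},{"tx":0,"ty":0,"tz":0,"rx":0,"ry":0,"rz":0,"gripper":0.25},{"tx":0,"ty":0,"tz":0,"rx":0,"ry":0,"rz":0,"gripper":0.25}]'
```

```text
time_s: 7.85
tool_pos: [478.3, 49.5, 39.1]
tcp_rot: [-3.142, -0.0, 2.844]
ft_force: [-0.3, -0.4, -0.1]
width: 33.4
finger_force: 30.0
time_s: 8.27
tool_pos: [478.3, 49.5, 38.8]
tcp_rot: [-3.142, 0.0, 2.844]
ft_force: [0.1, -0.7, 0.0]
width: 32.9
finger_force: 30.0
```

```bash

python3 -m pendant '[{"tx":0,"ty":0,"tz":0.03,"rx":0,"ry":0,"rz":0,"gripper":0.25},{"tx":0,"ty":0,"tz":0,"rx":0,"ry":0,"rz":0,"gripper":0.25},{"tx":0,"ty":0,"tz":0,"rx":0,"ry":0,"rz":0,"gripper":0.4},{"tx":0,"ty":0,"tz":0,"rx":0,"ry":0,"rz":0,"gripper":0.48},{"tx":0,"ty":0,"tz":0,"rx":0,"ry":0,"rz":0,"gripper":0.48}]'
python3 -m pendant '[{"tx":0,"ty":0,"tz":0,"rx":0,"ry":0,"rz":0,"gripper":0.48},{"tx":0,"ty":0,"tz":-0.5,"rx":0,"ry":0,"rz":0,"gripper":0.48},{"tx":0,"ty":0,"tz":-1.5,"rx":0,"ry":0,"rz":0,"gripper":0.48},{"tx":0,"ty":0,"tz":-3,"rx":0,"ry":0,"rz":0,"gripper":0.48},{"tx":0,"ty":0,"tz":-4,"rx":0,"ry":0,"rz":0,"gripper":0.48}]'
```

```text
time_s: 8.68
tool_pos: [478.3, 49.5, 38.5]
tcp_rot: [-3.142, 0.0, 2.844]
ft_force: [0.0, 0.1, -0.0]
width: 43.7
finger_force: 0.0
time_s: 9.1
tool_pos: [476.9, 49.4, 127.6]
tcp_rot: [-3.14, -0.004, 2.844]
ft_force: [0.7, -0.5, -0.3]
width: 44.9
finger_force: 0.0
```

```bash

python3 -m pendant '[{"tx":0,"ty":0,"tz":-3,"rx":0,"ry":0,"rz":0,"gripper":0},{"tx":0,"ty":0,"tz":-3,"rx":0,"ry":0,"rz":0,"gripper":0},{"tx":0,"ty":0,"tz":-3,"rx":0,"ry":0,"rz":0,"gripper":0},{"tx":-1,"ty":0,"tz":0,"rx":0,"ry":0,"rz":0,"gripper":0},{"tx":0,"ty":0,"tz":0,"rx":0,"ry":0,"rz":0,"gripper":0}]'|head -2
python3 - <<'E'
import pickle;from h import *;from cell import bot,capture
d={n:capture(n) for n in("wrist","top","scene")};pickle.dump(d,open('b.pkl','wb'))
o=bot.observe();print(o['tool_pos'])
for n in d:
    m,b=blob(d[n]['image'],(0,90,50),(20,255,255),20);print(n,[(s,c.round(1)) for s,c in b])
    print(proj(d[n],[478.3,49.5,63]),proj(d[n],[478.3,49.5,35]))
E
python3 -m pendant '[{"tx":-3.5,"ty":0,"tz":0,"rx":0,"ry":0,"rz":0,"gripper":0},{"tx":-3.5,"ty":0,"tz":0,"rx":0,"ry":0,"rz":0,"gripper":0},{"tx":-3.5,"ty":0,"tz":0,"rx":0,"ry":0,"rz":0,"gripper":0},{"tx":-3.5,"ty":0,"tz":0,"rx":0,"ry":0,"rz":0,"gripper":0},{"tx":-2.8,"ty":0,"tz":0,"rx":0,"ry":0,"rz":0,"gripper":0}]'
```

```text
time_s: 9.52
tool_pos: [489.1, 46.3, 220.2]
[487.26338369  46.55123531 217.0937958 ]
wrist [([308, 158, 32, 35, 562], array([323.2, 174.2])), ([317, 171, 14, 13, 139], array([323.5, 177. ])), ([285, 215, 23, 24, 129], array([294., 226.])), ([333, 216, 22, 23, 133], array([340.7, 226.5])), ([281, 293, 11, 63, 389], array([284.6, 324.2])), ([357, 292, 11, 64, 410], array([363. , 324.5])), ([107, 368, 398, 32, 8747], array([319.5, 385.3]))]
(np.float64(322.3692453876276), np.float64(177.85473764396943)) (np.float64(322.44598725489453), np.float64(172.67532169610092))
top [([471, 158, 23, 29, 106], array([479.8, 173.2])), ([584, 282, 56, 88, 3678], array([608.8, 325. ]))]
(np.float64(270.1220015715849), np.float64(221.1589617071911)) (np.float64(271.01470644519486), np.float64(221.33514988832502))
scene [([3, 0, 7, 4, 22], array([6. , 1.1])), ([344, 89, 26, 6, 78], array([355. ,  91.4])), ([114, 314, 42, 31, 589], array([135.5, 329.3]))]
(np.float64(349.2040337334123), np.float64(179.01852505089556)) (np.float64(348.96716023499005), np.float64(187.207275541226))
time_s: 10.08
tool_pos: [649.7, -3.4, 216.4]
tcp_rot: [-3.141, -0.002, 2.844]
ft_force: [-0.9, 0.4, 0.6]
width: 0.4
finger_force: 0.0
```

The wrist view puts the capsule at (323.5,177), which matches the bay target (322,178). It stands as placed. Now I go down behind the lid and push it.

```bash

python3 -m pendant '[{"tx":0,"ty":0,"tz":2,"rx":0,"ry":0,"rz":0,"gripper":0},{"tx":0,"ty":0,"tz":2,"rx":0,"ry":0,"rz":0,"gripper":0},{"tx":0.6,"ty":0,"tz":1.8,"rx":0,"ry":0,"rz":0,"gripper":0},{"tx":1.4,"ty":0,"tz":0,"rx":0,"ry":0,"rz":0,"gripper":0},{"tx":1.4,"ty":0,"tz":0,"rx":0,"ry":0,"rz":0,"gripper":0}]'
python3 -m pendant '[{"tx":1,"ty":0,"tz":0,"rx":0,"ry":0,"rz":0,"gripper":0},{"tx":1,"ty":0,"tz":0,"rx":0,"ry":0,"rz":0,"gripper":0},{"tx":1,"ty":0,"tz":0,"rx":0,"ry":0,"rz":0,"gripper":0},{"tx":1,"ty":0,"tz":0,"rx":0,"ry":0,"rz":0,"gripper":0},{"tx":1,"ty":0,"tz":0,"rx":0,"ry":0,"rz":0,"gripper":0}]'
cat > x.py <<'E'
from cell import bot;import numpy as np
o=bot.observe();p=o['tool_pos'];b=-.298;d=p[:2]-[500.5,42.2]
print(o['time_s'],'X %.1f Y %.1f z %.1f'%(d@[np.cos(b),np.sin(b)],d@[-np.sin(b),np.cos(b)],p[2]),'F',(o['ft_force']).round(2))
E
python3 x.py
```

```text
time_s: 10.5
tool_pos: [614.3, 7.4, 157.1]
tcp_rot: [-3.14, -0.005, 2.844]
ft_force: [-0.5, -0.1, 0.7]
width: 0.2
finger_force: 0.0
time_s: 10.92
tool_pos: [567.4, 22.1, 160.6]
tcp_rot: [3.142, 0.0, 2.844]
ft_force: [2.2, -0.9, 1.8]
width: 0.8
finger_force: 1.2
10.9167 X 69.8 Y 0.5 z 160.6 F [ 2.2  -0.94  1.83]
```

```bash

python3 -m pendant '[{"tx":0.94,"ty":0,"tz":0,"rx":0,"ry":0,"rz":0,"gripper":0},{"tx":0.94,"ty":0,"tz":0,"rx":0,"ry":0,"rz":0,"gripper":0},{"tx":0.94,"ty":0,"tz":0.1,"rx":0,"ry":0,"rz":0,"gripper":0},{"tx":0.94,"ty":0,"tz":0.2,"rx":0,"ry":0,"rz":0,"gripper":0},{"tx":0.94,"ty":0,"tz":0.2,"rx":0,"ry":0,"rz":0,"gripper":0}]' >/dev/null; python3 x.py
python3 -m pendant '[{"tx":0.4,"ty":0,"tz":0.29,"rx":0,"ry":0,"rz":0,"gripper":0},{"tx":0.4,"ty":0,"tz":0.29,"rx":0,"ry":0,"rz":0,"gripper":0},{"tx":0.4,"ty":0,"tz":0.29,"rx":0,"ry":0,"rz":0,"gripper":0},{"tx":0.4,"ty":0,"tz":0.29,"rx":0,"ry":0,"rz":0,"gripper":0},{"tx":0.4,"ty":0,"tz":0.29,"rx":0,"ry":0,"rz":0,"gripper":0}]' >/dev/null; python3 x.py
```

```text
11.3333 X 22.7 Y 0.4 z 155.2 F [ 1.49 -0.08 -0.55]
11.75 X 3.4 Y 0.4 z 140.5 F [ 2.61 -1.05  0.35]
```

```bash

python3 -m pendant '[{"tx":0.36,"ty":0,"tz":0.36,"rx":0,"ry":0,"rz":0,"gripper":0},{"tx":0.36,"ty":0,"tz":0.36,"rx":0,"ry":0,"rz":0,"gripper":0},{"tx":0.33,"ty":0,"tz":0.38,"rx":0,"ry":0,"rz":0,"gripper":0},{"tx":0.33,"ty":0,"tz":0.38,"rx":0,"ry":0,"rz":0,"gripper":0},{"tx":0.3,"ty":0,"tz":0.38,"rx":0,"ry":0,"rz":0,"gripper":0}]' >/dev/null; python3 x.py
python3 -m pendant '[{"tx":0.13,"ty":0,"tz":0.21,"rx":0,"ry":0,"rz":0,"gripper":0},{"tx":0.13,"ty":0,"tz":0.21,"rx":0,"ry":0,"rz":0,"gripper":0},{"tx":0,"ty":0,"tz":0,"rx":0,"ry":0,"rz":0,"gripper":0},{"tx":0,"ty":0,"tz":0,"rx":0,"ry":0,"rz":0,"gripper":0},{"tx":0,"ty":0,"tz":0,"rx":0,"ry":0,"rz":0,"gripper":0}]' >/dev/null; python3 x.py
python3 -c "
import pickle;from h import *;from cell import capture
d={n:capture(n) for n in('scene','top')};pickle.dump(d,open('c.pkl','wb'))"
python3 x.py
```

```text
12.1667 X -13.5 Y 0.4 z 121.9 F [ 1.29 -0.27  0.59]
12.5833 X -15.7 Y 0.5 z 118.3 F [ 1.03 -0.65 -0.07]
12.6833 X -15.7 Y 0.5 z 118.3 F [ 0.55 -1.7   1.3 ]
```

```bash

python3 -m pendant '[{"tx":-0.6,"ty":0,"tz":-1,"rx":0,"ry":0,"rz":0,"gripper":0},{"tx":-1,"ty":0,"tz":-3,"rx":0,"ry":0,"rz":0,"gripper":0},{"tx":0,"ty":0,"tz":-4,"rx":0,"ry":0,"rz":0,"gripper":0},{"tx":0,"ty":0,"tz":-4,"rx":0,"ry":0,"rz":0,"gripper":0},{"tx":0,"ty":0,"tz":-2,"rx":0,"ry":0,"rz":0,"gripper":0}]' >/dev/null; python3 x.py
python3 -m pendant '[{"tx":0,"ty":0,"tz":0,"rx":0,"ry":0,"rz":0,"gripper":0},{"tx":0,"ty":0,"tz":0,"rx":0,"ry":0,"rz":0,"gripper":0},{"tx":0,"ty":0,"tz":0,"rx":0,"ry":0,"rz":0,"gripper":0},{"tx":0,"ty":0,"tz":0,"rx":0,"ry":0,"rz":0,"gripper":0},{"tx":0,"ty":0,"tz":0,"rx":0,"ry":0,"rz":0,"gripper":0}]' >/dev/null; python3 x.py
cat > lk.py <<'E'
import pickle,sys;from h import *;from cell import capture
n=sys.argv[1];d={k:capture(k) for k in('wrist','top','scene')};pickle.dump(d,open(n+'.pkl','wb'))
w=cv2.resize(d['wrist']['image'],(480,300));s=cv2.resize(d['scene']['image'][140:220,300:400],(360,288),interpolation=cv2.INTER_CUBIC);t=cv2.resize(d['top']['image'][160:250,230:320],(300,300),interpolation=cv2.INTER_CUBIC)
o=np.zeros((600,800,3),np.uint8);o[:300,:480]=w;o[300:588,:360]=s;o[300:,480:780]=t
cv2.imwrite(f'pics/{n}.png',cv2.convertScaleAbs(o,alpha=1.5))
E
python3 lk.py d1
```

```text
13.1 X 1.0 Y 0.6 z 263.8 F [-0.94 -0.01  0.68]
13.5167 X -0.1 Y 0.3 z 257.0 F [-0.16  0.37 -0.55]
```

View pics/d1.png

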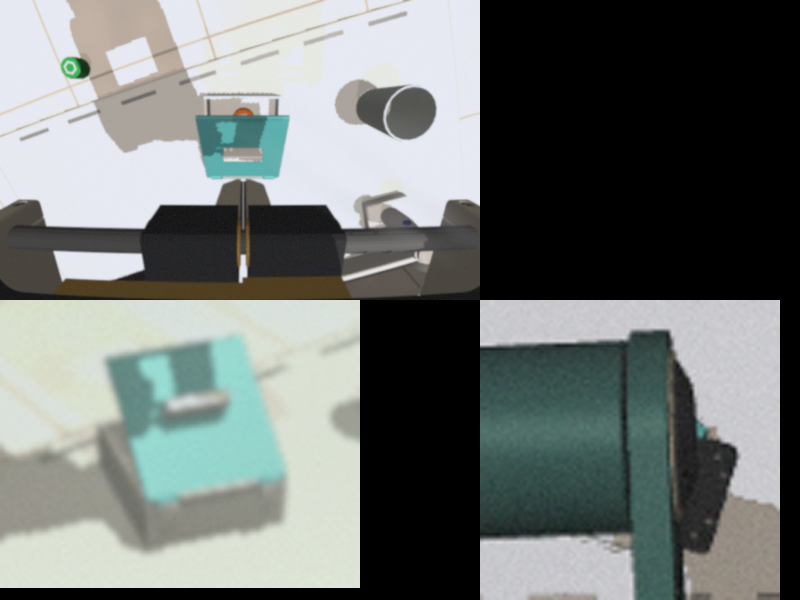

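The wrist panel shows the lid's free edge from (196,115) to (290,116), with the capsule just in front of it in the bay. The scene panel shows the edge corners at (105,357) and (243,336). The top view is hidden by the arm.

```bash
cat > ang.py <<'E'
import pickle,sys;from h import *
B=np.array([500.5,42.2,30.]);b=-.298;ex=np.array([np.cos(b),np.sin(b),0]);ey=np.array([-np.sin(b),np.cos(b),0]);ez=np.array([0,0,1.])
def corner(th,y,n=3,r=120):
    return B+ex*(60-r*np.cos(th)+n*np.sin(th))+ez*(42+r*np.sin(th)+n*np.cos(th))+ey*y
def mask(c,lo=(75,60,40)): return cv2.inRange(cv2.cvtColor(c['image'],cv2.COLOR_BGR2HSV),lo,(105,255,255))
def edge(c,y,n=3): # first teal pixel down the projected path of the edge
    m=mask(c);th=np.radians(np.arange(5,60,.25));v=[]
    for t in th:
        u,w=proj(c,corner(t,y,n));v.append(m[int(round(w)),int(round(u))]>0)
    return th,v
def best(c,px,y):
    th=np.radians(np.arange(5,125,.1));e=[np.hypot(*(np.array(proj(c,corner(t,y)))-px)) for t in th];i=np.argmin(e);return np.degrees(th[i]).round(1),np.round(e[i],1)
def auto(c):
    r=[]
    for y in(-40,-30,-20,20,30,40):
        th,v=edge(c,y);i=[k for k in range(len(th)) if v[k]]
        r.append((np.degrees(th[i[0]]),np.degrees(th[i[-1]])) if i else None)
    return r
E
python3 - <<'E'
from ang import *
d=pickle.load(open('d1.pkl','rb'));k=4/3
for p,y in(((196*k,115*k),-55),((290*k,116*k),55)): print('wrist',best(d['wrist'],p,y))
for p,y in(((300+105/3.6,140+57/3.6),-55),((300+243/3.6,140+36/3.6),55)): print('scene',best(d['scene'],p,y))
print(auto(d['wrist']),auto(d['scene']))
a=pickle.load(open('a.pkl','rb'))
f=lambda u,v:(225+u/4.444,150+v/4.444);g=lambda u,v:(315+(u-444.4)/4.444,150+v/4.444)
print([best(a['top'],f(*p),y) for p,y in(((163,73),55),((342,128),-55))],[best(a['scene'],g(*p),y) for p,y in(((590,85),-55),((775,55),55))])
E
python3 - <<'E'
from ang import *
c=pickle.load(open('c.pkl','rb'))
print('pressed scene',auto(c['scene']))
E
```

```text
wrist (np.float64(30.8), np.float64(1.9))
wrist (np.float64(32.1), np.float64(1.4))
scene (np.float64(33.4), np.float64(0.6))
scene (np.float64(33.0), np.float64(1.1))
[(np.float64(32.0), np.float64(58.75)), (np.float64(32.0), np.float64(59.75)), (np.float64(32.0), np.float64(59.75)), (np.float64(32.0), np.float64(52.25)), (np.float64(32.0), np.float64(59.75)), (np.float64(31.250000000000004), np.float64(59.75))] [(np.float64(15.5), np.float64(28.500000000000004)), (np.float64(5.0), np.float64(29.500000000000004)), (np.float64(5.0), np.float64(30.750000000000004)), (np.float64(5.5), np.float64(27.25)), (np.float64(6.25), np.float64(31.0)), (np.float64(5.25), np.float64(32.25))]
[(np.float64(111.3), np.float64(1.3)), (np.float64(110.8), np.float64(0.9))] [(np.float64(111.1), np.float64(0.8)), (np.float64(111.5), np.float64(0.7))]
pressed scene [(np.float64(8.0), np.float64(23.75)), (np.float64(5.0), np.float64(22.25)), (np.float64(5.0), np.float64(23.25)), None, None, (np.float64(5.0), np.float64(22.25))]
```

```bash

python3 -m pendant '[{"tx":0,"ty":0,"tz":0,"rx":0,"ry":0,"rz":0,"gripper":0},{"tx":0,"ty":0,"tz":0,"rx":0,"ry":0,"rz":0,"gripper":0},{"tx":0,"ty":0,"tz":0,"rx":0,"ry":0,"rz":0,"gripper":0},{"tx":0,"ty":0,"tz":0,"rx":0,"ry":0,"rz":0,"gripper":0},{"tx":0,"ty":0,"tz":0,"rx":0,"ry":0,"rz":0,"gripper":0}]' >/dev/null
python3 -m pendant '[{"tx":0,"ty":0,"tz":0,"rx":0,"ry":0,"rz":0,"gripper":0},{"tx":0,"ty":0,"tz":0,"rx":0,"ry":0,"rz":0,"gripper":0},{"tx":0,"ty":0,"tz":0,"rx":0,"ry":0,"rz":0,"gripper":0},{"tx":0,"ty":0,"tz":0,"rx":0,"ry":0,"rz":0,"gripper":0},{"tx":0,"ty":0,"tz":0,"rx":0,"ry":0,"rz":0,"gripper":0}]' >/dev/null
python3 -m pendant '[{"tx":0,"ty":0,"tz":0,"rx":0,"ry":0,"rz":0,"gripper":0},{"tx":0,"ty":0,"tz":0,"rx":0,"ry":0,"rz":0,"gripper":0},{"tx":0,"ty":0,"tz":0,"rx":0,"ry":0,"rz":0,"gripper":0},{"tx":0,"ty":0,"tz":0,"rx":0,"ry":0,"rz":0,"gripper":0},{"tx":0,"ty":0,"tz":0,"rx":0,"ry":0,"rz":0,"gripper":0}]' >/dev/null
python3 x.py; python3 lk.py d2
cat > m.py <<'E'
import sys;from ang import *
d=pickle.load(open(sys.argv[1]+'.pkl','rb'))
c=d['wrist']
for n in(3,-2):
    print('wrist first teal n',n,[np.degrees(edge(c,y,n)[0][np.argmax(edge(c,y,n)[1])]).round(1) for y in(-40,-20,0,20,40)])
s=d['scene'];hsv=cv2.cvtColor(s['image'],cv2.COLOR_BGR2HSV)[...,1].astype(np.float32)
th=np.arange(20,45,.5)
for y in(-40,-25,0,25,40): # saturation step along the edge path
    v=np.array([cv2.getRectSubPix(hsv,(1,1),tuple(map(float,proj(s,corner(np.radians(t),y)))))[0,0] for t in th]);v=np.convolve(np.pad(v,2,'edge'),[.2]*5,'valid')
    g=np.gradient(v);print('scene',y,th[np.argmin(g)],g.min().round(1))
E
python3 m.py d1; python3 m.py d2
```

```text
14.9167 X 0.2 Y 0.4 z 258.2 F [-0.12 -0.25  0.13]
wrist first teal n 3 [np.float64(32.0), np.float64(32.0), np.float64(32.0), np.float64(32.0), np.float64(31.3)]
wrist first teal n -2 [np.float64(34.2), np.float64(34.2), np.float64(34.2), np.float64(34.2), np.float64(33.8)]
scene -40 31.0 -3.8
scene -25 31.5 -5.0
scene 0 30.5 -4.3
scene 25 31.5 -3.2
scene 40 32.5 -4.3
wrist first teal n 3 [np.float64(31.8), np.float64(31.8), np.float64(31.8), np.float64(31.8), np.float64(31.0)]
wrist first teal n -2 [np.float64(34.0), np.float64(34.2), np.float64(34.2), np.float64(34.2), np.float64(33.5)]
scene -40 31.5 -4.0
scene -25 31.5 -4.3
scene 0 30.5 -4.0
scene 25 29.5 -3.9
scene 40 32.5 -4.3
```

It reads about 32.5° and steady, a little high. I'll press once more to about 24.7° and let go.

```bash

python3 -m pendant '[{"tx":0.4,"ty":0,"tz":3.5,"rx":0,"ry":0,"rz":0,"gripper":0},{"tx":0,"ty":0,"tz":3.5,"rx":0,"ry":0,"rz":0,"gripper":0},{"tx":0,"ty":0,"tz":3,"rx":0,"ry":0,"rz":0,"gripper":0},{"tx":0,"ty":0,"tz":1.6,"rx":0,"ry":0,"rz":0,"gripper":0},{"tx":0,"ty":0,"tz":0.5,"rx":0,"ry":0,"rz":0,"gripper":0}]' >/dev/null; python3 x.py
python3 -m pendant '[{"tx":0.35,"ty":0,"tz":0.55,"rx":0,"ry":0,"rz":0,"gripper":0},{"tx":0.35,"ty":0,"tz":0.55,"rx":0,"ry":0,"rz":0,"gripper":0},{"tx":0.23,"ty":0,"tz":0.39,"rx":0,"ry":0,"rz":0,"gripper":0},{"tx":0.23,"ty":0,"tz":0.39,"rx":0,"ry":0,"rz":0,"gripper":0},{"tx":0.23,"ty":0,"tz":0.39,"rx":0,"ry":0,"rz":0,"gripper":0}]' >/dev/null; python3 x.py
python3 -m pendant '[{"tx":0,"ty":0,"tz":0,"rx":0,"ry":0,"rz":0,"gripper":0},{"tx":0,"ty":0,"tz":0,"rx":0,"ry":0,"rz":0,"gripper":0},{"tx":0,"ty":0,"tz":0,"rx":0,"ry":0,"rz":0,"gripper":0},{"tx":0,"ty":0,"tz":0,"rx":0,"ry":0,"rz":0,"gripper":0},{"tx":0,"ty":0,"tz":0,"rx":0,"ry":0,"rz":0,"gripper":0}]' >/dev/null; python3 x.py
```

```text
15.4833 X -5.0 Y 0.0 z 134.0 F [ 0.   -0.27 -0.02]
15.9 X -17.6 Y 0.6 z 115.1 F [0.56 0.92 2.  ]
16.3167 X -17.6 Y 0.5 z 114.7 F [0.04 0.28 1.56]
```

Let go, back to the same viewpoint, and watch for two seconds.

```bash

python3 -m pendant '[{"tx":-0.6,"ty":0,"tz":-1,"rx":0,"ry":0,"rz":0,"gripper":0},{"tx":-1.2,"ty":0,"tz":-3.4,"rx":0,"ry":0,"rz":0,"gripper":0},{"tx":0,"ty":0,"tz":-4,"rx":0,"ry":0,"rz":0,"gripper":0},{"tx":0,"ty":0,"tz":-4,"rx":0,"ry":0,"rz":0,"gripper":0},{"tx":0,"ty":0,"tz":-2,"rx":0,"ry":0,"rz":0,"gripper":0}]' >/dev/null
Z='[{"tx":0,"ty":0,"tz":0}]'
python3 -m pendant '[{"tx":0,"ty":0,"tz":0,"rx":0,"ry":0,"rz":0,"gripper":0},{"tx":0,"ty":0,"tz":0,"rx":0,"ry":0,"rz":0,"gripper":0},{"tx":0,"ty":0,"tz":0,"rx":0,"ry":0,"rz":0,"gripper":0},{"tx":0,"ty":0,"tz":0,"rx":0,"ry":0,"rz":0,"gripper":0},{"tx":0,"ty":0,"tz":0,"rx":0,"ry":0,"rz":0,"gripper":0}]' >/dev/null
python3 lk.py e1; python3 m.py e1
python3 -m pendant '[{"tx":0,"ty":0,"tz":0,"rx":0,"ry":0,"rz":0,"gripper":0},{"tx":0,"ty":0,"tz":0,"rx":0,"ry":0,"rz":0,"gripper":0},{"tx":0,"ty":0,"tz":0,"rx":0,"ry":0,"rz":0,"gripper":0},{"tx":0,"ty":0,"tz":0,"rx":0,"ry":0,"rz":0,"gripper":0},{"tx":0,"ty":0,"tz":0,"rx":0,"ry":0,"rz":0,"gripper":0}]' >/dev/null
python3 -m pendant '[{"tx":0,"ty":0,"tz":0,"rx":0,"ry":0,"rz":0,"gripper":0},{"tx":0,"ty":0,"tz":0,"rx":0,"ry":0,"rz":0,"gripper":0},{"tx":0,"ty":0,"tz":0,"rx":0,"ry":0,"rz":0,"gripper":0},{"tx":0,"ty":0,"tz":0,"rx":0,"ry":0,"rz":0,"gripper":0},{"tx":0,"ty":0,"tz":0,"rx":0,"ry":0,"rz":0,"gripper":0}]' >/dev/null
python3 -m pendant '[{"tx":0,"ty":0,"tz":0,"rx":0,"ry":0,"rz":0,"gripper":0},{"tx":0,"ty":0,"tz":0,"rx":0,"ry":0,"rz":0,"gripper":0},{"tx":0,"ty":0,"tz":0,"rx":0,"ry":0,"rz":0,"gripper":0},{"tx":0,"ty":0,"tz":0,"rx":0,"ry":0,"rz":0,"gripper":0},{"tx":0,"ty":0,"tz":0,"rx":0,"ry":0,"rz":0,"gripper":0}]' >/dev/null
python3 x.py; python3 lk.py e2; python3 m.py e2
```

```text
wrist first teal n 3 [np.float64(28.8), np.float64(29.5), np.float64(29.5), np.float64(29.5), np.float64(28.8)]
wrist first teal n -2 [np.float64(31.0), np.float64(31.8), np.float64(31.8), np.float64(31.8), np.float64(31.0)]
scene -40 28.5 -4.6
scene -25 29.0 -4.1
scene 0 28.0 -4.4
scene 25 29.0 -3.4
scene 40 29.5 -4.6
18.55 X 0.3 Y 0.4 z 258.4 F [ 0.05 -0.5   0.28]
wrist first teal n 3 [np.float64(29.2), np.float64(29.2), np.float64(29.2), np.float64(29.2), np.float64(28.5)]
wrist first teal n -2 [np.float64(31.5), np.float64(31.5), np.float64(31.5), np.float64(31.5), np.float64(30.8)]
scene -40 28.5 -4.3
scene -25 29.0 -4.1
scene 0 28.0 -4.4
scene 25 29.5 -3.8
scene 40 29.5 -4.6
```

View pics/e2.png

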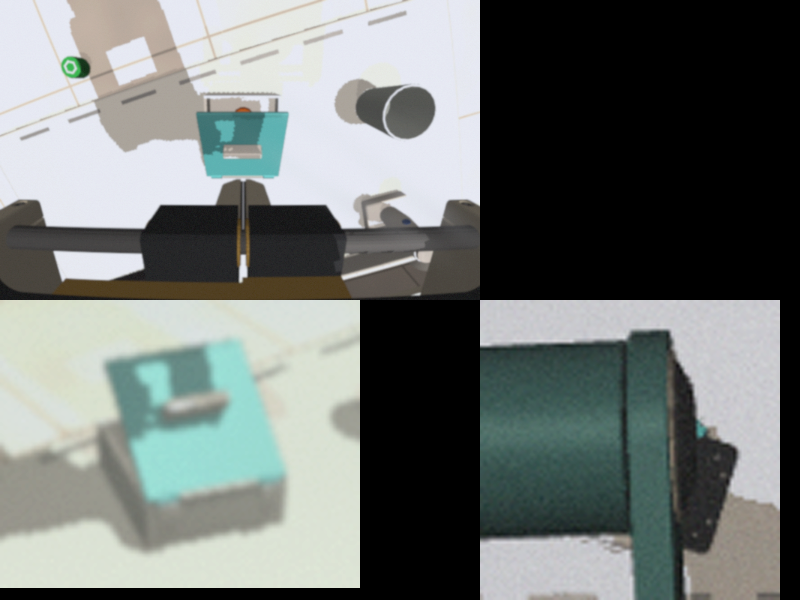

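The lid reads about 30° (28.5–31.5° across the views) and is unchanged over two seconds. The capsule is still in the bay at (243,111), the cup hasn't moved, and the gripper is clear of everything.

```bash
python3 -c "
from cell import bot;print(bot.sign_off())"
```

```text
the job is handed in; nothing more can be done
None
```

I handed the job in with the orange capsule standing upright in the empty front bay and the lid holding at about 30° by itself (the views read 28–31.5°, unchanged over two seconds); I never touched the cup, comb or shaver dock.

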